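# Turn the powder-jar carousel back one notch

## Robot

A 7-joint arm with a two-finger parallel gripper is mounted at the origin on the work surface. World frame = base frame: x ahead of the robot, y to its left, z up, the work surface at z = 0. Lengths are in m, angles in rad, forces in N, time in s.
With the tool pointing down it reaches from about 0.375 to 0.925 m from the base axis. Payload 3.1 kg.
Tool frame: the origin (TCP) lies at the very end of the fingers, on their centre line; the grasp point (between the pads) lies 19 mm behind it; y points along the fingers, x is the direction in which the jaws open and shut, and the axes are right-handed (so a half turn about y gives the same grasp; the last joint's range is limited). The gripper opens to 85 mm and grips with 20 to 120 N. Pads are 22 mm wide; open, the fingers measure 114 mm over their backs; the gripper's body (76 mm by 85 mm) begins 54 mm behind the grasp point. The pads swing forward as they close: fully open they stand 13 mm farther back than shut.
Start: joints at [1.143, 0.383, 0.044, 1.598, -0.018, 1.161, -0.05], TCP at [0.211, -0.615, 0.231] pointing down, gripper open.
Joint ranges: [-2.61, 2.61], [-0.41, 2.15], [-1.48, 1.57], [0, 2.5], [-1.57, 4.71], [0.05, 1.97], [-2.85, 2.85]. Speed limits (rad/s): [2.79, 2.79, 3.14, 3.14, 3.14, 3.14, 3.14].

## Interface

Orientations are given as a unit quaternion [x, y, z, w].
In Python, from station import read_state, cams, job gives the robot as it stands. The module is installed in compiled form; this text tells all that it offers.
- The arm moves only by the shell command python3 -m handwheel 'ROWS'. ROWS is JSON, a list of rows, each a list of 7 numbers: the shift along the tool's x, y, z as a fraction of full scale, then the turn, a rotation vector about the tool's x, y, z as a fraction of full scale, then the opening, from 0 (shut) to 1 (fully open). A call has 1 to 5 rows; each row is the pose to reach, as a shift and turn from the pose commanded when the call began, along the tool's axes at that moment; what a row does not reach only later rows make up. Full scale, the value 1, is 0.4 m for a shift and 0.5 rad for a turn. A row lasts 1/8 s, in which the tool goes at most 62.5 mm and 10.7 degrees, less where a joint would pass 70% of its speed; a pose out of reach is approached as far as the arm can. A call with a number of a shift or a turn outside -1 to 1 is refused whole. A call with a gripper value outside its range is refused whole. The fingers move at their own pace and stop on an object; the grip force is fixed at half the most. Time passes only in rows, so rows that repeat a pose let the fingers close. It gives the time, the measured TCP pose, the force and the opening at its end, in the units of the state.
- read_state(): the state, without advancing time (a new reading comes with each control period).
- cams.snapshot(name): name is "scene" or "top"; returns (picture, depth): 400x640x3 uint8, blue, green, red; 400x640 float32, m along the optical axis (not along the pixel's ray), 0 where there is no reading.
- cams.camera_info(name): a dict with "K" (3x3 intrinsics, pixels), "dist" ([k1, k2, p1, p2, k3] as OpenCV has them; the pictures are not rectified), "rvec" (rotation vector, rad) and "tvec" (3), from world to camera coordinates, as OpenCV has them. Camera axes: x right, y down, z forward; pixel columns grow to the right and rows downward; lengths in m; the calibration is good to about 2 mm. A picture is of the moment at which its call begins. camera_info takes no time and is no camera call.
- job.close_job(): hands the job in, once; it reports no verdict.
The state is a dict: "t": time; "joint_positions": joint angles; "qvel": joint speeds; "effort": joint torques, N m; "ee_pos": TCP position; "orientation": TCP orientation; "wrist_force": force on the tool from outside, world axes, zero at the start; "moment": the same for the moment, N m; "finger_gap": finger opening in m.
Only numpy, scipy, OpenCV 4.12 (cv2) and the standard library are available. Lean on these libraries where they do the work, as an engineer would, in place of code of your own. Each camera call takes 0.05 s, during which the arm holds its last target.

## Task

The jar carousel was advanced one notch too far: with a fingertip, swing its pawl up by the black knob until it stays up, push the wheel backward (clockwise seen from above) by one notch, and push the pawl over again so that it drops fully into that next notch. Nothing is to be picked up: the little jars must stay standing in their seats on the wheel, and everything else on the table stays where it is.

Things in the scene. Friction and masses are not known exactly. Their poses are not given: they have to be found in the camera images.
- carousel: Fixed dark steel base of the jar carousel. Origin: on the wheel's vertical axis, at table height; z up. A bracket runs from it along its own +y and carries the pawl, which reaches inward over the wheel's rim there. The wheel turns on the base. Position and yaw of the base vary.
- wheel (a joint): Turn of the wheel in rad; grows as it goes backward, clockwise seen from above. Starts at -0.04 to 0, pawl in a notch; one notch is 0.785 rad (eight all round). Stiff, about 1.5 N at a peg; stays where left; cannot go backward while the pawl is down. The pawl drops fully in with the value 0.70 to 0.80.
- wheel_hub (a point): On the wheel's axis at the top of its disc, 30 mm above the table; turns with the wheel. The grey disc is 250 mm across; on it a steel hub 38 mm across, 20 mm high, eight jar seats (three pins 8 mm high each) on a circle of radius 54 mm, four of them with jars, then eight push pegs, then the ratchet rim.
- peg_top (a point): Top centre of one of eight equal upright steel push pegs on the wheel, 12 mm thick, z = 30 to 75 mm above the table, on a circle of radius 98 mm, 45 degrees apart. At wheel value q (in degrees) they stand at 22.5 + 45 k - q degrees counter-clockwise from the base's +x. Any of them may be pushed.
- next_notch (a point): Floor of the notch (z = 30 mm) that the pawl must enter, in the raised aluminium rim (radius 108 to 124 mm, top at z = 39 mm); turns with the wheel. At one notch it lies under the pawl. Going backward, a ramp leads the pawl down into it and a steep wall then stops the wheel. A pawl let down early rides on the rim and falls in as the wheel is pushed on.
- pawl (a joint): Swing of the pawl in rad: 0 = down, fully in a notch; about 0.29 on top of the rim; 1.15 = fully up and out, at its stop. Top-heavy: let go below about 0.4 it falls down, above about 0.7 it falls outward and stays up by itself. Moves easily, 1 to 2 N at the knob.
- pawl_hinge (a point): Middle of the pawl's horizontal hinge, on the base's +y axis 148 mm out, z = 44 mm; hinge line along the base's x. It sits between two fixed cheeks (30 mm over both) that reach up to z = 54 mm. From it a steel arm runs inward to the tooth and an upright lug 16 mm wide that carries the knob.
- pawl_knob (a point): Centre of the pawl's black knob, a bar 30 mm long (along the base's x) and 16 mm thick. Pawl down: 116 mm from the wheel's axis, z = 100 mm. Pushed level outward, away from the axis, it swings on a 64 mm arc to 186 mm out, staying at z = 95 to 109 mm; pushed level from outside toward the axis it tips back and falls in.
- jar0: Small loose powder jar, glass with a black cap, 32 mm across, 38 mm tall, 40 g, standing upright in a seat on the wheel (its top 68 mm above the table). Origin: centre of its underside, 30 mm above the table; z up. Not to be handled.
- jar1: Small loose powder jar, glass with a white cap, 32 mm across, 38 mm tall, 40 g, standing upright in a seat on the wheel (its top 68 mm above the table). Origin: centre of its underside, 30 mm above the table; z up. Not to be handled.
- jar2: Small loose powder jar, amber glass with a black cap, 32 mm across, 38 mm tall, 40 g, standing upright in a seat on the wheel (its top 68 mm above the table). Origin: centre of its underside, 30 mm above the table; z up. Not to be handled.
- jar3: Small loose powder jar, white plastic with a metal cap, 32 mm across, 38 mm tall, 40 g, standing upright in a seat on the wheel (its top 68 mm above the table). Origin: centre of its underside, 30 mm above the table; z up. Not to be handled.
- tin: Loose flat aluminium tin, 64 mm across, 24 mm high. Origin: centre of its underside. A bystander, to be left alone.
- flask: Loose white bottle with black cap, 44 mm across, 85 mm tall. Origin: centre of its underside. A bystander, to be left alone.
- brush: Loose black powder brush, about 170 mm long, lying along its own x. Origin: centre of its underside. A bystander, to be left alone.
- ink_pad: Loose black flat box, 70 x 110 x 18 mm. Origin: centre of its underside. A bystander, to be left alone.
- card_block: Loose block of white cards, 75 x 105 x 30 mm. Origin: centre of its underside. A bystander, to be left alone.
- magnifier: Loose black magnifier lying flat, ring 72 mm across and 20 mm high, with a handle to its own -y reaching 124 mm from the ring centre. Origin: centre of its underside. A bystander, to be left alone.

How it is judged:
By the outcome, as a careful person would: the job done as asked, in the order asked, and still so for the second after the job is handed in, with the robot touching nothing.
It also fails if it takes over 54 s, if anything falls off the work surface, if the arm or the gripper's body presses on something with over 40 N, if the wrist force passes 120 N, or if a joint passes its speed limit or range.

## Working session

There is one attempt and no reset: what is moved stays moved. The work goes in short steps, Python scripts to look and compute and a shell command to move; the robot and the scene stay as the last step left them, time stands still between calls to the robot, and variables do not carry over. Pictures are saved under pics/ and viewed, and the job is handed in when it is done.

```bash
mkdir -p pics
python3 - <<'E'
from station import read_state,cams,job
import cv2,numpy as np
s=read_state()
for k,v in s.items(): print(k,np.round(v,4))
for n in("scene","top"):
    p,d=cams.snapshot(n); cv2.imwrite(f"pics/{n}0.png",p); np.savez(f"pics/{n}0.npz",p=p,d=d)
    print(n,cams.camera_info(n))
E
```

```text
t 0.0
joint_positions [ 1.1432  0.3838  0.0439  1.5996 -0.0179  1.1612 -0.0499]
qvel [-0.0008 -0.0016 -0.0006 -0.0007  0.0014 -0.0002 -0.0014]
effort [-0.00000e+00 -4.33458e+01  1.02470e+00 -2.49512e+01  1.06000e-02
  1.13000e-02  0.00000e+00]
ee_pos [ 0.2102 -0.6141  0.2299]
orientation [-0.5748  0.4119 -0.4103  0.5758]
wrist_force [-0.0777  0.2839 -0.4118]
moment [-0.0132 -0.0122 -0.0512]
finger_gap 0.0858
scene {'K': array([[443.49809415,   0.        , 316.38994152],
       [  0.        , 443.49809415, 200.02806199],
       [  0.        ,   0.        ,   1.        ]]), 'dist': array([-0.06859698,  0.        ,  0.        ,  0.        ,  0.        ]), 'rvec': array([ 2.1843737 ,  0.84190652, -0.35692627]), 'tvec': array([-0.34773363, -0.21946982,  1.48579587])}
top {'K': array([[496.63739366,   0.        , 313.55007535],
       [  0.        , 496.63739366, 196.6280766 ],
       [  0.        ,   0.        ,   1.        ]]), 'dist': array([0.00823332, 0.        , 0.        , 0.        , 0.        ]), 'rvec': array([ 2.1526    , -2.14851658,  0.14368656]), 'tvec': array([-0.07002603,  0.53665168,  1.44335909])}
```

View pics/scene0.png

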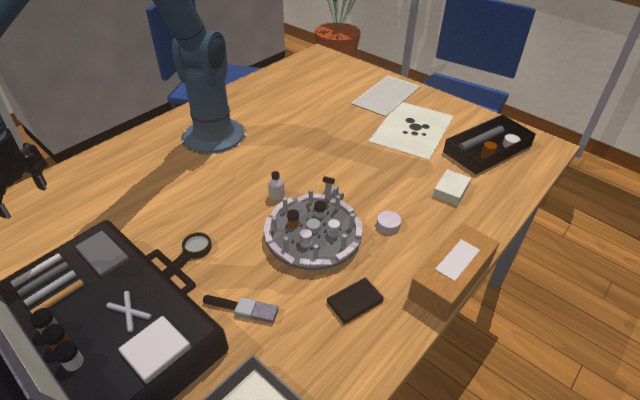

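View pics/top0.png

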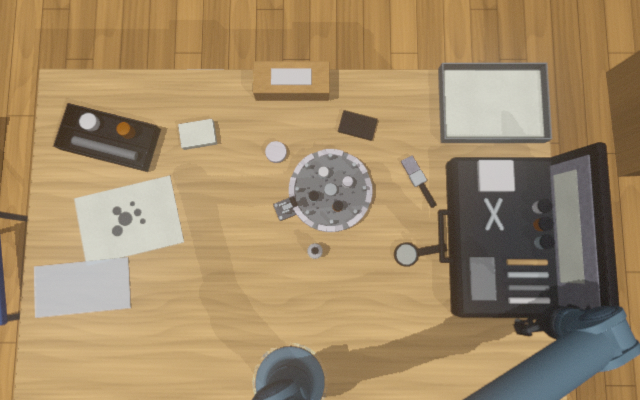

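The scene view shows the carousel at about (313,230), and the pawl knob at (328,182). In the top view the wheel is at (330,190) and the bracket and knob at (286,207).

```bash
cat > h.py <<'E'
import cv2,numpy as np
from station import cams
def cam(n):
    c=cams.camera_info(n);R=cv2.Rodrigues(c['rvec'])[0];return c['K'],c['dist'],R,c['tvec']
def ray(n,uv):
    K,d,R,t=cam(n);q=cv2.undistortPoints(np.float64(uv).reshape(-1,1,2),K,d).reshape(-1,2)
    return -R.T@t,np.c_[q,np.ones(len(q))]@R
def onplane(n,uv,z):
    o,v=ray(n,uv);return o+v*((z-o[2])/v[:,2:])
def cloud(n,d):
    vv,uu=np.mgrid[0:400,0:640];o,v=ray(n,np.stack([uu,vv],-1).reshape(-1,2))
    return (o+v*d.reshape(-1,1)).reshape(400,640,3)
def proj(n,P):
    c=cams.camera_info(n);return cv2.projectPoints(np.float64(P).reshape(-1,3),c['rvec'],c['tvec'],c['K'],c['dist'])[0].reshape(-1,2)
E
python3 - <<'E'
from h import *
for n,(a,b,c,e) in dict(top=(260,130,390,265),scene=(240,150,420,290)).items():
    f=np.load(f"pics/{n}0.npz");p,d=f['p'],f['d']
    cv2.imwrite(f"pics/{n}0z.png",cv2.resize(p[b:e,a:c],None,fx=4.3,fy=4.3,interpolation=cv2.INTER_CUBIC))
    C=cloud(n,d)
    if n=="top":
        z=C[...,2]; m=(z>.034)&(z<.045); m[:,:270]=0;m[:,390:]=0;m[:130]=0;m[240:]=0
        P=C[m]; r=None
        print("table z",np.median(C[150:160,220:240,2]))
        # rim circle fit by algebra w/ trimming
        c=onplane(n,[[330,190]],.039)[0][:2]
        for i in range(8):
            rr=np.hypot(*(P[:,:2]-c).T);k=(rr>.104)&(rr<.13)
            A=np.c_[P[k,:2],np.ones(k.sum())];s=np.linalg.lstsq(A,(P[k,:2]**2).sum(1),rcond=None)[0];c=s[:2]/2
        print(c,np.sqrt(s[2]+c@c),k.sum())
    h=(C[...,2]>.078)&(C[...,2]<.115)&(np.hypot(C[...,0]-c[0],C[...,1]-c[1])<.2)
    nn,l,st,ce=cv2.connectedComponentsWithStats(h.astype('u1'))
    for i in range(1,nn):print(n,st[i],C[l==i].mean(0),np.hypot(*(C[l==i].mean(0)[:2]-c)))
E
```

```text
table z 0.0005382377321552223
[ 0.55864992 -0.11799398] 0.11578405607594668 920
top [329 154   1   1   1] [ 0.65691417 -0.11404389  0.07913739] 0.0983436165384989
top [331 154   1   1   1] [ 0.65716272 -0.11993148  0.07807197] 0.09853185606358884
top [330 156   1   1   1] [ 0.65024794 -0.11685479  0.08230993] 0.09160510123591799
top [305 165   1   1   1] [ 0.62404141 -0.0439571   0.07909488] 0.0987800923650423
top [307 164   2   1   2] [ 0.6265701  -0.05127422  0.0813274 ] 0.09520860101038982
top [352 164   1   2   2] [ 0.62563642 -0.18102851  0.07966277] 0.09198121503632252
top [365 186   1   1   1] [ 0.5624315  -0.21829711  0.07845476] 0.10037439000377157
top [365 188   1   1   1] [ 0.55569519 -0.21764876  0.08408127] 0.09969857126650977
top [289 196   9  11  60] [ 0.5145777  -0.01056517  0.10657616] 0.11611766028848881
top [306 210   1   1   1] [ 0.49186529 -0.04743622  0.0806078 ] 0.09715238226689249
top [354 210   3   2   4] [ 0.48996316 -0.18917498  0.08054608] 0.09891715849990113
top [330 222   2   2   2] [ 0.45604279 -0.11790789  0.07935443] 0.10260716365853718
top [311 247   8   7  44] [ 0.37726703 -0.07210453  0.08508434] 0.1870978261502918Traceback (most recent call last):
  File "<stdin>", line 16, in <module>
TypeError: 'int' object is not subscriptable
```

```bash
ls pics
```

```text
scene0.npz
scene0.png
scene0z.png
top0.npz
top0.png
top0z.png
```

View pics/top0z.png

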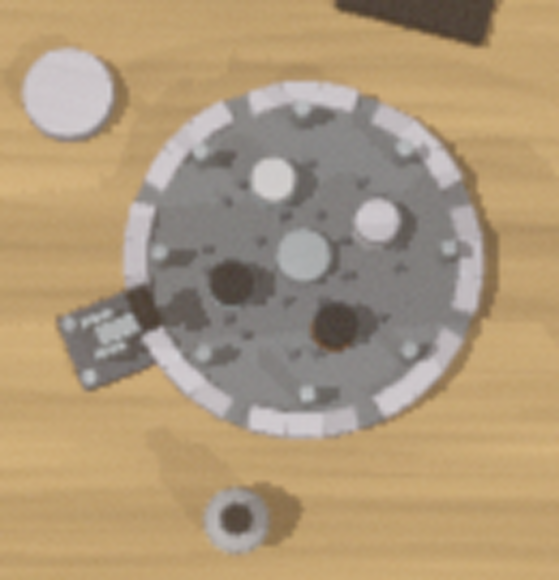

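Run:
```python
from h import *
f=np.load("pics/scene0.npz");p,d=f['p'],f['d'];C=cloud("scene",d)
c=np.array([.5586,-.118])
h=(C[...,2]>.07)&(C[...,2]<.115)&(np.hypot(C[...,0]-c[0],C[...,1]-c[1])<.2)
nn,l,st,ce=cv2.connectedComponentsWithStats(h.astype('u1'))
for i in range(1,nn):
  m=C[l==i].mean(0);print(st[i],m.round(4),np.hypot(*(m[:2]-c)).round(4),np.degrees(np.arctan2(m[1]-c[1],m[0]-c[0])).round(1))
# peg model check in both views with q=0..-.04
o=p.copy()
o=cv2.resize(o[150:290,240:420],None,fx=4.3,fy=4.3,interpolation=cv2.INTER_CUBIC)
t=cv2.resize(np.load("pics/top0.npz")['p'][130:265,260:390],None,fx=4.3,fy=4.3,interpolation=cv2.INTER_CUBIC)
yaw=np.radians(22.3)
def B(r,a,z):a=np.radians(a)+yaw;return[c[0]+r*np.cos(a),c[1]+r*np.sin(a),z]
P=[B(.098,22.5+45*k,.075) for k in range(8)]+[B(.116,90,.1),B(.148,90,.044),B(0,0,.05)]
for im,n,a in((o,"scene",(240,150)),(t,"top",(260,130))):
  for u in proj(n,P): cv2.circle(im,tuple(int(x) for x in (u-a+.5)*4.3),3,(0,0,255),-1)
  cv2.imwrite(f"pics/{n}0m.png",im)
```

```text
[272 171   8   9  56] [ 0.3815 -0.0734  0.0805] 0.1827 165.9
[323 177  12  13 110] [ 0.5191 -0.0126  0.0951] 0.1125 110.5
[309 189   4   5  15] [ 0.4911 -0.0507  0.0731] 0.0953 135.1
[336 196   5   4  16] [ 0.5596 -0.0203  0.0728] 0.0977 89.4
[283 198   4   4  15] [ 0.4631 -0.1201  0.0731] 0.0955 -178.7
[315 203   1   2   2] [ 0.5307 -0.0771  0.0716] 0.0496 124.3
[317 202   2   2   2] [ 0.5332 -0.0703  0.072 ] 0.0541 118.0
[320 205   2   2   2] [ 0.5452 -0.0722  0.0704] 0.0478 106.3
[289 211   1   1   1] [ 0.5006 -0.1414  0.0711] 0.0625 -158.0
[350 214   5   4  18] [ 0.6297 -0.0486  0.0737] 0.0993 44.3
[271 217   5   5  16] [ 0.4929 -0.1891  0.0735] 0.0967 -132.7
[336 226   1   1   1] [ 0.6215 -0.1014  0.0707] 0.065 14.8
[342 234   5   4  16] [ 0.6582 -0.1158  0.0736] 0.0997 1.3
[284 236   5   6  19] [ 0.5624 -0.2155  0.074 ] 0.0975 -87.8
[314 244   5   5  21] [ 0.6306 -0.1847  0.0747] 0.0982 -42.8
```

View pics/scene0m.png

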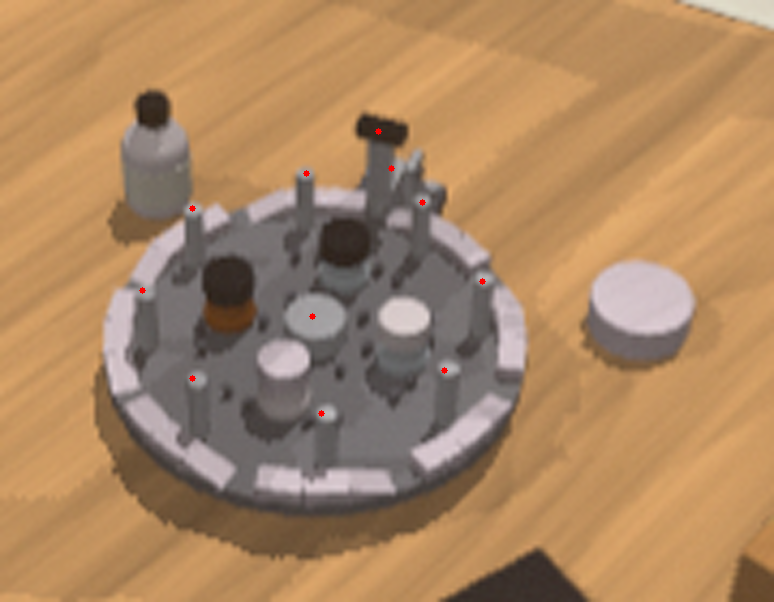

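View pics/top0m.png

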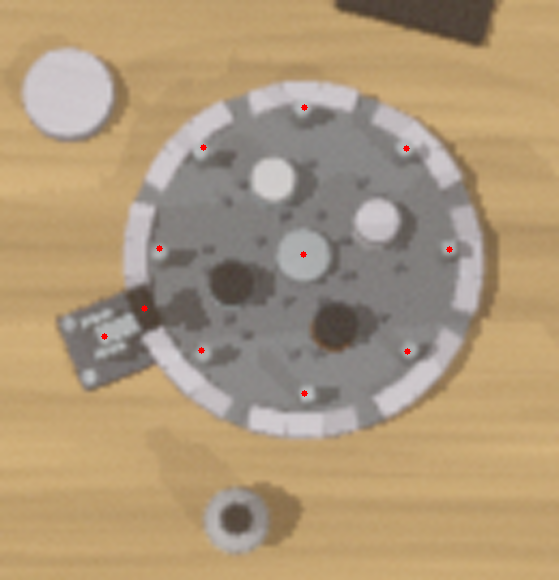

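Overlaying the predicted peg tops, hub and knob (yaw 22.3°) lands on the real ones in both views. Next I'll work out the tool axes and the waypoints.

```bash
cat > nav.py <<'E'
import sys,numpy as np
from scipy.spatial.transform import Rotation as R
from station import read_state
c=np.array([.5586,-.118]);yaw=np.radians(22.3)
def B(r,a,z):  # base polar (deg)
    a=np.radians(a)+yaw;return np.array([c[0]+r*np.cos(a),c[1]+r*np.sin(a),z])
def status(tgt=None,zdir=None):
    s=read_state();T=R.from_quat(s['orientation']);M=T.as_matrix()
    print('t',s['t'],'pos',np.round(s['ee_pos'],4),'q7',np.round(s['joint_positions'],2),'F',np.round(s['wrist_force'],1),'gap',round(float(s['finger_gap']),3))
    print('axes x',M[:,0].round(3),'y',M[:,1].round(3),'z',M[:,2].round(3))
    d=s['ee_pos'][:2]-c; print('base polar r %.4f ang %.1f'%(np.hypot(*d),np.degrees(np.arctan2(d[1],d[0])-yaw)))
    if tgt is not None:
        print('tgt',np.round(tgt,4),'shift',(M.T@(np.array(tgt)-s['ee_pos'])/.4).round(4))
    if zdir is not None: # desired world azimuth (deg) of tool z, tool y down
        for a in(zdir,zdir+180):
            z=np.array([np.cos(np.radians(a)),np.sin(np.radians(a)),0]);y=np.array([0,0,-1.]);D=np.c_[np.cross(y,z),y,z]
            print('turn az',a,(R.from_matrix(M.T@D).as_rotvec()/.5).round(3))
E
python3 - <<'E'
from nav import *
status(B(.075,90,.24),112.3)
E
```

```text
t 0.1 pos [ 0.2102 -0.6142  0.23  ] q7 [ 1.14  0.38  0.04  1.6  -0.02  1.16 -0.05] F [ 0.1  0.  -0.1] gap 0.085
axes x [ 0.324 -0.946 -0.002] y [-0.001  0.002 -1.   ] z [ 0.946  0.324 -0.   ]
base polar r 0.6063 ang -147.4
tgt [ 0.5301 -0.0486  0.24  ] shift [-1.0787 -0.0226  1.2147]
turn az 112.3 [-0.004 -3.26  -0.004]
turn az 292.3 [ 0.004  3.023 -0.004]
```

```bash
python3 -m handwheel '[[-0.1,0,0.12,0,0.02,0,0],[-0.2,0,0.24,0,0.05,0,0],[-0.3,0,0.36,0,0.08,0,0],[-0.4,0,0.48,0,0.1,0,0],[-0.5,-0.02,0.6,0,0.1,0,0]]'; python3 -c "
from nav import *
status(B(.075,90,.24),22.3)"
```

```text
t: 0.72
ee_pos: [0.3726, -0.3459, 0.2382]
orientation: [-0.565, 0.426, -0.425, 0.565]
wrist_force: [0.4, -0.1, 0.7]
finger_gap: 0.0002
t 0.725 pos [ 0.3726 -0.3459  0.2382] q7 [ 0.79  0.12 -0.13  1.92  0.02  1.11 -0.64] F [ 0.4 -0.1  0.7] gap 0.0
axes x [ 0.276 -0.961 -0.002] y [-0.002  0.001 -1.   ] z [ 0.961  0.276 -0.001]
base polar r 0.2942 ang -151.5
tgt [ 0.5301 -0.0486  0.24  ] shift [-0.6055 -0.004   0.5837]
turn az 22.3 [ 0.002 -0.219 -0.004]
turn az 202.3 [6.000e-03 6.064e+00 3.000e-03]
```

```bash
python3 -m handwheel '[[-0.12,0,0.11,0,-0.05,0,0],[-0.24,0,0.23,0,-0.1,0,0],[-0.36,0,0.35,0,-0.15,0,0],[-0.5,0,0.47,0,-0.2,0,0],[-0.6,0,0.58,0,-0.22,0,0]]';python3 -m handwheel '[[0,0,0,0,0,0,0],[0,0,0,0,0,0,0]]'; python3 -c "
from nav import *
status(B(.075,90,.09),22.3)"
```

```text
t: 1.35
ee_pos: [0.5186, -0.0706, 0.2389]
orientation: [0.588, -0.394, 0.394, -0.587]
wrist_force: [0.8, -0.2, -0.1]
finger_gap: -0.0
t: 1.6
ee_pos: [0.518, -0.0727, 0.2386]
orientation: [0.588, -0.394, 0.393, -0.587]
wrist_force: [0.5, -1.0, -0.4]
finger_gap: -0.0003
t 1.6 pos [ 0.518  -0.0727  0.2386] q7 [ 0.43  0.16 -0.4   1.88  0.07  1.12 -1.18] F [ 0.5 -1.  -0.4] gap -0.0
axes x [ 0.38  -0.925 -0.   ] y [-0.002 -0.001 -1.   ] z [ 0.925  0.38  -0.002]
base polar r 0.0609 ang 109.6
tgt [ 0.5301 -0.0486  0.09  ] shift [-0.044   0.3714  0.0517]
turn az 22.3 [ 0.003  0.002 -0.   ]
turn az 202.3 [-0.000e+00 -6.281e+00 -5.000e-03]
```

```bash
python3 -m handwheel '[[-0.044,0.1,0.052,0,0,0,0],[-0.044,0.2,0.052,0,0,0,0],[-0.044,0.3,0.052,0,0,0,0],[-0.044,0.37,0.052,0,0,0,0],[-0.044,0.37,0.052,0,0,0,0]]'; python3 -c "
from nav import *
status(B(.075,90,.09),22.3)
from h import *
for n,(a,b,c_,e) in dict(scene=(220,100,420,290)).items():
    p,d=cams.snapshot(n);cv2.imwrite('pics/s1.png',cv2.resize(p[b:e,a:c_],None,fx=3,fy=3))
"
```

```text
t: 2.22
ee_pos: [0.5276, -0.0508, 0.0885]
orientation: [0.588, -0.397, 0.393, -0.585]
wrist_force: [1.3, -0.8, 0.5]
finger_gap: 0.0001
t 2.225 pos [ 0.5276 -0.0508  0.0885] q7 [ 0.36  0.37 -0.39  1.98  0.19  0.83 -1.32] F [ 1.3 -0.8  0.5] gap 0.0
axes x [ 0.376 -0.926 -0.002] y [-0.007 -0.001 -1.   ] z [ 0.926  0.376 -0.007]
base polar r 0.0740 ang 92.4
tgt [ 0.5301 -0.0486  0.09  ] shift [-0.0027 -0.0038  0.0078]
turn az 22.3 [ 0.014 -0.007 -0.004]
turn az 202.3 [0.007 6.277 0.022]
```

View pics/s1.png

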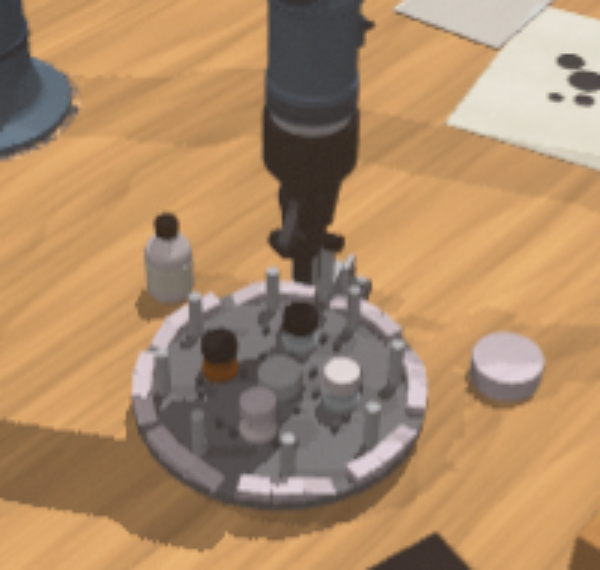

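The fingertip stands just inside the knob at crop pixel (305,270), clear of the jars. Now I'll push it outward.

```bash
python3 -m handwheel '[[-0.04,-0.006,0.006,0,0,0,0],[-0.08,-0.006,0.006,0,0,0,0],[-0.12,-0.006,0.006,0,0,0,0],[-0.15,-0.006,0.006,0,0,0,0],[-0.18,-0.006,0.006,0,0,0,0]]';python3 -m handwheel '[[-0.015,0,0,0,0,0,0],[-0.03,0,0,0,0,0,0],[-0.03,0,0,0,0,0,0]]'; python3 -c "
from nav import *
status(B(.075,90,.09),22.3)
from h import *
for n,(a,b,c_,e) in dict(scene=(220,100,420,290)).items():
    p,d=cams.snapshot(n);cv2.imwrite('pics/s2.png',cv2.resize(p[b:e,a:c_],None,fx=3,fy=3))
"
```

```text
t: 2.9
ee_pos: [0.506, 0.0214, 0.0947]
orientation: [-0.587, 0.393, -0.394, 0.588]
wrist_force: [-0.8, -0.1, -0.4]
finger_gap: -0.0003
t: 3.28
ee_pos: [0.5009, 0.0311, 0.0932]
orientation: [0.588, -0.394, 0.393, -0.587]
wrist_force: [-0.2, 0.2, 0.2]
finger_gap: -0.0001
t 3.275 pos [0.5009 0.0311 0.0932] q7 [ 0.25  0.32 -0.44  2.04  0.18  0.82 -1.48] F [-0.2  0.2  0.2] gap -0.0
axes x [ 0.381 -0.925 -0.001] y [-0.001  0.    -1.   ] z [ 0.925  0.381 -0.001]
base polar r 0.1599 ang 88.9
tgt [ 0.5301 -0.0486  0.09  ] shift [ 0.2122  0.0079 -0.0083]
turn az 22.3 [ 0.002  0.004 -0.001]
turn az 202.3 [-2.00e-03 -6.28e+00 -3.00e-03]
```

View pics/s2.png

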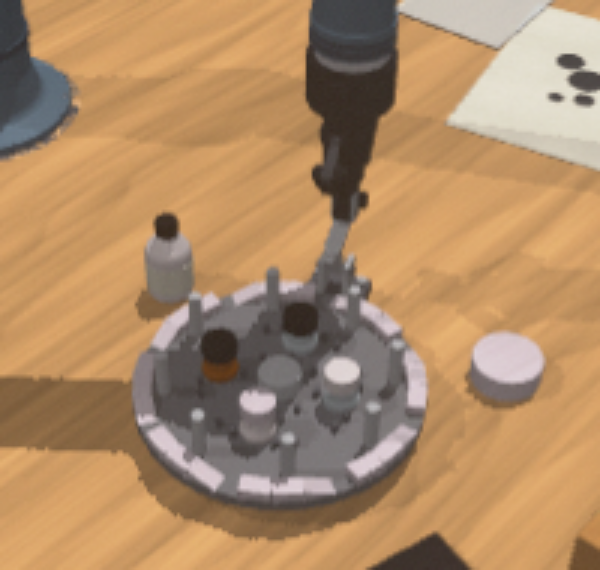

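The pawl is thrown out and the fingertip no longer holds it (force about 0). I'll back off and go to the gap behind the far peg.

```bash
python3 -m handwheel '[[0.06,-0.02,0,0,0,0,0],[0.12,-0.13,0.02,0,0,0,0],[0.2,-0.19,0.1,0,0,0,0],[0.3,-0.19,0.17,0,0,0,0],[0.4,-0.19,0.235,0,0,0,0]]';python3 -m handwheel '[[0,0,0,0,0,0,0],[0,0,0,0,0,0,0]]'; python3 -c "
from nav import *
status(B(.098,0,.055),22.3)
from h import *
for n,(a,b,c_,e) in dict(scene=(220,100,420,290)).items():
    p,d=cams.snapshot(n);cv2.imwrite('pics/s3.png',cv2.resize(p[b:e,a:c_],None,fx=3,fy=3))
"
```

```text
t: 3.95
ee_pos: [0.6508, -0.0833, 0.1701]
orientation: [-0.587, 0.393, -0.394, 0.587]
wrist_force: [0.2, 0.4, 0.0]
finger_gap: -0.0
t: 4.2
ee_pos: [0.6484, -0.0817, 0.1688]
orientation: [0.587, -0.395, 0.393, -0.587]
wrist_force: [0.6, 0.4, 0.5]
finger_gap: -0.0
t 4.2 pos [ 0.6484 -0.0817  0.1688] q7 [ 0.35  0.48 -0.37  1.63  0.19  1.08 -1.26] F [0.6 0.4 0.5] gap -0.0
axes x [ 0.379 -0.925 -0.002] y [-0.002  0.001 -1.   ] z [ 0.925  0.379 -0.001]
base polar r 0.0969 ang -0.3
tgt [ 0.6493 -0.0808  0.055 ] shift [-0.0008  0.2844  0.0032]
turn az 22.3 [ 0.003 -0.    -0.003]
turn az 202.3 [5.000e-03 6.283e+00 5.000e-03]
```

View pics/s3.png

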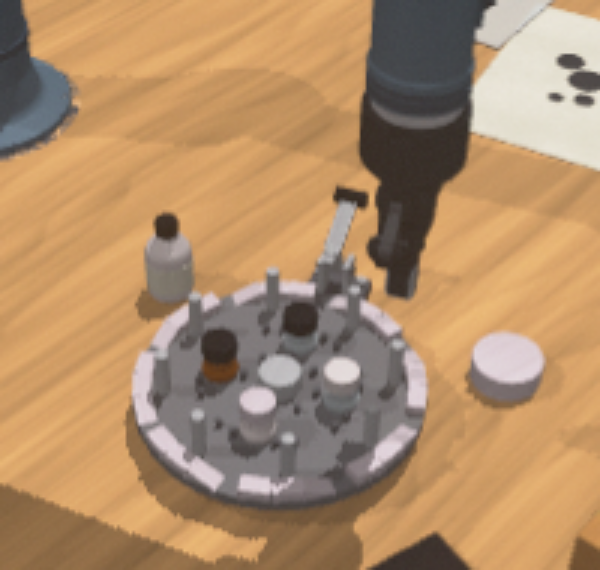

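The pawl stays up, with its knob at crop pixel (350,195). I'll lower the finger behind the peg.

```bash
python3 -m handwheel '[[0,0.08,0.003,0,0,0,0],[0,0.16,0.003,0,0,0,0],[0,0.24,0.003,0,0,0,0],[0,0.285,0.003,0,0,0,0],[0,0.285,0.003,0,0,0,0]]'; python3 -c "
from nav import *
status(B(.098,0,.055),22.3)
for f in (4,8,12,16,20): print('local arc',f,(.098*np.sin(np.radians(f))/.4).round(4),(-.098*(1-np.cos(np.radians(f)))/.4).round(4),(np.radians(f)/.5).round(3))
"
```

```text
t: 4.88
ee_pos: [0.6484, -0.0804, 0.0543]
orientation: [0.588, -0.395, 0.392, -0.587]
wrist_force: [-0.1, -0.2, -0.2]
finger_gap: -0.0001
t 4.875 pos [ 0.6484 -0.0804  0.0543] q7 [ 0.32  0.61 -0.34  1.69  0.25  0.89 -1.3 ] F [-0.1 -0.2 -0.2] gap -0.0
axes x [ 0.381 -0.925 -0.002] y [-0.004  0.001 -1.   ] z [ 0.925  0.381 -0.003]
base polar r 0.0974 ang 0.4
tgt [ 0.6493 -0.0808  0.055 ] shift [ 0.0017 -0.0019  0.0015]
turn az 22.3 [ 0.006  0.004 -0.004]
turn az 202.3 [-6.00e-03 -6.28e+00 -1.00e-02]
local arc 4 0.0171 -0.0006 0.14
local arc 8 0.0341 -0.0024 0.279
local arc 12 0.0509 -0.0054 0.419
local arc 16 0.0675 -0.0095 0.559
local arc 20 0.0838 -0.0148 0.698
```

```bash
R='x'; python3 -m handwheel '[[0.017,0,0,0,0.14,0,0],[0.034,0,-0.0024,0,0.28,0,0],[0.051,0,-0.0054,0,0.42,0,0],[0.0675,0,-0.0095,0,0.56,0,0],[0.084,0,-0.0148,0,0.7,0,0]]'; python3 -m handwheel '[[0.017,0,0,0,0.14,0,0],[0.034,0,-0.0024,0,0.28,0,0],[0.051,0,-0.0054,0,0.42,0,0],[0.0675,0,-0.0095,0,0.56,0,0],[0.084,0,-0.0148,0,0.7,0,0]]';  python3 -m handwheel '[[0,0,0,0,0,0,0],[0,0,0,0,0,0,0]]'; python3 -c "
from nav import *
status(B(.098,-53.4,.055),22.3-53.4)
from h import *
for n,(a,b,c_,e) in dict(scene=(220,100,420,290),top=(260,110,400,265)).items():
    p,d=cams.snapshot(n);cv2.imwrite('pics/'+n+'4.png',cv2.resize(p[b:e,a:c_],None,fx=3,fy=3))
"
```

```text
t: 5.5
ee_pos: [0.6592, -0.1129, 0.0579]
orientation: [-0.508, 0.49, -0.491, 0.511]
wrist_force: [0.2, 1.7, -0.1]
finger_gap: -0.0003
t: 6.12
ee_pos: [0.6552, -0.1469, 0.058]
orientation: [0.415, -0.571, 0.572, -0.418]
wrist_force: [1.4, 1.1, -1.3]
finger_gap: 0.0
t: 6.38
ee_pos: [0.6538, -0.1482, 0.0568]
orientation: [0.417, -0.57, 0.571, -0.418]
wrist_force: [0.4, -1.1, 0.6]
finger_gap: 0.0002
t 6.375 pos [ 0.6538 -0.1482  0.0568] q7 [ 0.29  0.61 -0.18  1.65  0.13  0.89 -1.81] F [ 0.4 -1.1  0.6] gap 0.0
axes x [-0.304 -0.953 -0.   ] y [ 0.002 -0.    -1.   ] z [ 0.953 -0.304  0.002]
base polar r 0.0999 ang -39.9
tgt [ 0.6425 -0.1686  0.055 ] shift [ 0.0571  0.0046 -0.0113]
turn az -31.099999999999998 [-0.003  0.468 -0.001]
turn az 148.9 [-2.000e-03 -5.815e+00  5.000e-03]
```

View pics/scene4.png

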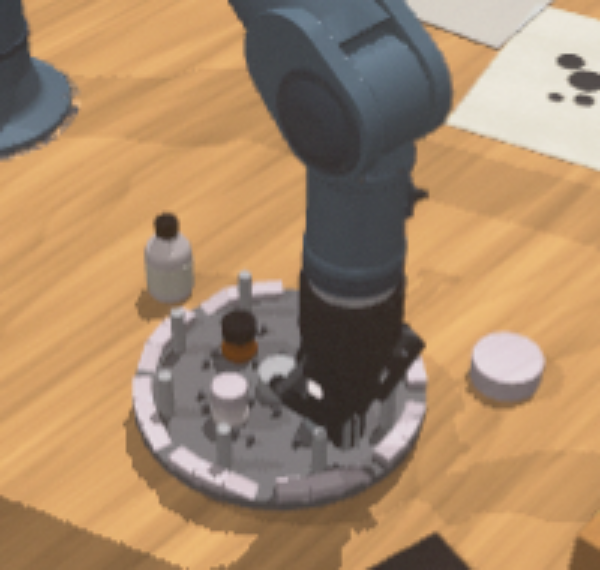

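View pics/top4.png

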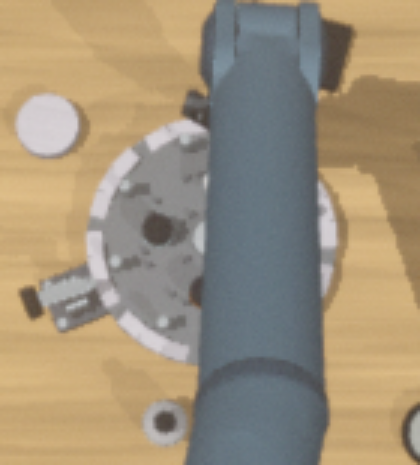

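The pawl is still up (its knob is outside the rim at crop (32,302) in the top view), and the wheel is turning clockwise. I'll measure the wheel angle from the pegs.

```bash
cat > wq.py <<'E'
from nav import *
from h import *
def wq():
  for n in("scene","top"):
    p,d=cams.snapshot(n);C=cloud(n,d)
    r=np.hypot(C[...,0]-c[0],C[...,1]-c[1]);h=(C[...,2]>.064)&(C[...,2]<.085)&(r>.088)&(r<.108)
    nn,l,st,ce=cv2.connectedComponentsWithStats(h.astype('u1'))
    for i in range(1,nn):
      m=C[l==i];
      if len(m)<4 or len(m)>40: continue
      m=onplane(n,[ce[i]],.072)[0]; a=np.degrees(np.arctan2(m[1]-c[1],m[0]-c[0])-yaw)
      print(n,ce[i].round(),'r',np.hypot(*(m[:2]-c)).round(4),'a %.1f'%a,'q(deg mod45) %.1f'%((22.5-a)%45))
wq()
E
python3 wq.py
```

```text
scene [301. 193.] r 0.0936 a 127.9 q(deg mod45) 29.6
scene [279. 206.] r 0.0951 a -185.4 q(deg mod45) 27.9
scene [275. 227.] r 0.0969 a -139.5 q(deg mod45) 27.0
scene [350. 232.] r 0.1048 a -9.8 q(deg mod45) 32.3
scene [340. 242.] r 0.1048 a -31.4 q(deg mod45) 8.9
scene [294. 243.] r 0.0976 a -95.9 q(deg mod45) 28.4
top [322. 156.] r 0.0973 a -7.0 q(deg mod45) 29.5
top [301. 172.] r 0.0973 a 38.5 q(deg mod45) 29.0
top [298. 196.] r 0.0986 a 83.2 q(deg mod45) 29.3
top [314. 217.] r 0.0987 a 128.0 q(deg mod45) 29.5
```

```bash
python3 -m handwheel '[[0.015,0.001,-0.002,0,0.12,0,0],[0.03,0.002,-0.004,0,0.24,0,0],[0.045,0.003,-0.008,0,0.36,0,0],[0.057,0.003,-0.011,0,0.47,0,0],[0.057,0.003,-0.011,0,0.47,0,0]]';python3 -m handwheel '[[0,0,0,0,0,0,0],[0,0,0,0,0,0,0]]'; python3 -c "
from nav import *
status(B(.098,-53.4,.055),22.3-53.4)"; python3 wq.py | grep top
```

```text
t: 7.2
ee_pos: [0.6421, -0.169, 0.0546]
orientation: [0.347, -0.616, 0.616, -0.347]
wrist_force: [-0.2, 0.1, 0.2]
finger_gap: 0.0002
t: 7.45
ee_pos: [0.6416, -0.1686, 0.0542]
orientation: [-0.347, 0.616, -0.616, 0.347]
wrist_force: [0.1, -0.8, -0.0]
finger_gap: -0.0
t 7.45 pos [ 0.6416 -0.1686  0.0542] q7 [ 0.29  0.6  -0.12  1.67  0.09  0.87 -1.99] F [ 0.1 -0.8 -0. ] gap -0.0
axes x [-0.518 -0.855  0.   ] y [-0.001  0.    -1.   ] z [ 0.855 -0.518 -0.001]
base polar r 0.0972 ang -53.7
tgt [ 0.6425 -0.1686  0.055 ] shift [-0.0012 -0.0021  0.002 ]
turn az -31.099999999999998 [ 0.001 -0.003  0.   ]
turn az 148.9 [-1.00e-03  6.28e+00  2.00e-03]
top [329. 155.] r 0.0978 a -20.1 q(deg mod45) 42.6
top [306. 165.] r 0.0976 a 25.3 q(deg mod45) 42.2
top [297. 189.] r 0.0984 a 70.1 q(deg mod45) 42.4
top [308. 212.] r 0.0982 a 115.2 q(deg mod45) 42.3
```

```bash
python3 - <<'E'
from nav import *
from h import *
n="top";d=np.load("pics/top0.npz")['d'];C=cloud(n,d)
r=np.hypot(C[...,0]-c[0],C[...,1]-c[1]);h=(C[...,2]>.064)&(C[...,2]<.085)&(r>.088)&(r<.108)
nn,l,st,ce=cv2.connectedComponentsWithStats(h.astype('u1'))
for i in range(1,nn):
  if not 4<=st[i,4]<=40: continue
  m=onplane(n,[ce[i]],.072)[0]; a=np.degrees(np.arctan2(m[1]-c[1],m[0]-c[0])-yaw)
  print('q0 %.1f'%((22.5-a+22)%45-22))
E
python3 -m handwheel '[[-0.03,0,0,0,0,0,0],[-0.04,-0.12,0,0,0,0,0],[-0.04,-0.25,0,0,-0.2,0,0],[-0.04,-0.37,0,0,-0.5,0,0],[-0.04,-0.37,0,0,-0.8,0,0]]'; python3 -c "
from nav import *
status(B(.098,20,.2),22.3)"
```

```text
q0 -1.6
q0 -1.4
q0 -1.1
q0 -0.8
q0 -1.7
q0 -0.7
q0 -0.8
q0 -1.1
t: 8.18
ee_pos: [0.6548, -0.1544, 0.2094]
orientation: [0.461, -0.53, 0.537, -0.467]
wrist_force: [0.2, -0.1, -1.0]
finger_gap: -0.0001
t 8.175 pos [ 0.6548 -0.1544  0.2094] q7 [ 0.33  0.45 -0.22  1.56  0.1   1.13 -1.61] F [ 0.2 -0.1 -1. ] gap -0.0
axes x [-0.139 -0.99   0.   ] y [ 0.012 -0.002 -1.   ] z [ 0.99  -0.139  0.012]
base polar r 0.1028 ang -43.0
tgt [ 0.6311 -0.052   0.2   ] shift [-0.2453  0.0222 -0.0944]
turn az 22.3 [-0.024 -1.056  0.007]
turn az 202.3 [-0.009  5.227 -0.032]
```

The starting angle measures −0.02 rad, inside the stated range, so the scale is right and the wheel now stands near 0.74. I'll go to the outside of the knob.

```bash
python3 -m handwheel '[[-0.1,0,0,0,-0.25,0,0],[-0.22,0,-0.02,0,-0.5,0,0],[-0.34,0,-0.06,0,-0.75,0,0],[-0.45,0,-0.14,0,-0.95,0,0],[-0.5,0,-0.24,0,-1,0,0]]'; python3 -c "
from nav import *
status(B(.235,90,.2),22.3)"
```

```text
t: 8.8
ee_pos: [0.5836, 0.0626, 0.2028]
orientation: [-0.581, 0.402, -0.401, 0.583]
wrist_force: [-0.3, 0.4, -0.3]
finger_gap: 0.0001
t 8.8 pos [0.5836 0.0626 0.2028] q7 [ 0.16  0.32 -0.4   1.77  0.14  1.08 -1.49] F [-0.3  0.4 -0.3] gap 0.0
axes x [ 0.354 -0.935 -0.002] y [ 0.001  0.003 -1.   ] z [0.935 0.354 0.002]
base polar r 0.1823 ang 59.8
tgt [0.4694 0.0994 0.2   ] shift [-0.1873  0.007  -0.2343]
turn az 22.3 [-0.005 -0.054 -0.005]
turn az 202.3 [ 0.008  6.229 -0.007]
```

```bash
python3 -m handwheel '[[-0.1,0,-0.06,0,-0.05,0,0],[-0.18,0,-0.14,0,-0.05,0,0],[-0.187,0.01,-0.234,0,-0.05,0,0],[-0.187,0.01,-0.234,0,-0.05,0,0]]'; python3 -c "
from nav import *
status(B(.235,90,.097),22.3)
from h import *
for n,(a,b,c_,e) in dict(scene=(220,100,420,290),top=(230,110,400,265)).items():
    p,d=cams.snapshot(n);cv2.imwrite('pics/'+n+'5.png',cv2.resize(p[b:e,a:c_],None,fx=3,fy=3))
"; python3 wq.py | grep top
```

```text
t: 9.3
ee_pos: [0.467, 0.0944, 0.1976]
orientation: [0.587, -0.396, 0.396, -0.585]
wrist_force: [0.6, -0.5, -0.3]
finger_gap: -0.0002
t 9.3 pos [0.467  0.0944 0.1976] q7 [ 0.15  0.12 -0.46  2.02  0.06  1.02 -1.53] F [ 0.6 -0.5 -0.3] gap -0.0
axes x [ 0.373 -0.928  0.001] y [-0.003 -0.002 -1.   ] z [ 0.928  0.373 -0.003]
base polar r 0.2314 ang 91.0
tgt [0.4694 0.0994 0.097 ] shift [-0.0095  0.2514  0.0112]
turn az 22.3 [ 0.007 -0.014  0.002]
turn az 202.3 [-3.000e-03  6.269e+00  1.100e-02]
top [329. 155.] r 0.0976 a -20.2 q(deg mod45) 42.7
top [306. 165.] r 0.0976 a 25.3 q(deg mod45) 42.2
top [353. 164.] r 0.0975 a -65.5 q(deg mod45) 43.0
top [364. 187.] r 0.0968 a -110.7 q(deg mod45) 43.2
top [297. 189.] r 0.0984 a 70.0 q(deg mod45) 42.5
top [355. 210.] r 0.0983 a -155.2 q(deg mod45) 42.7
top [308. 212.] r 0.0982 a 115.2 q(deg mod45) 42.3
top [332. 221.] r 0.0985 a -200.5 q(deg mod45) 43.0
```

View pics/scene5.png

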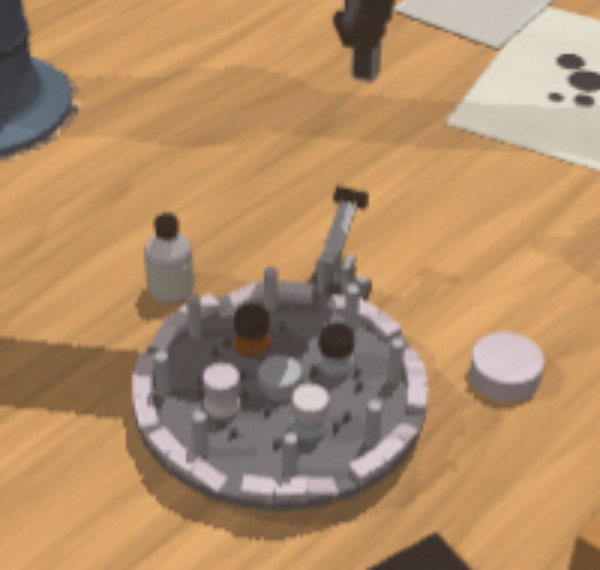

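View pics/top5.png

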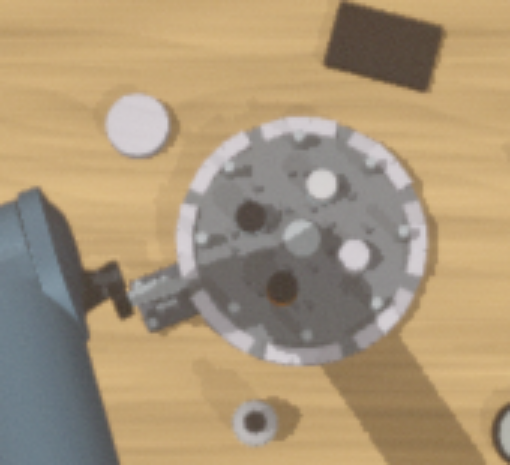

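The jars stand upright, the wheel is at about 42.7° (0.745 rad), and the pawl is up. I'll lower the finger outside the knob and push inward.

```bash
python3 -m handwheel '[[-0.01,0.1,0.011,0,0,0,0],[-0.01,0.2,0.011,0,0,0,0],[-0.01,0.25,0.011,0,0,0,0],[-0.01,0.25,0.011,0,0,0,0]]'; python3 -c "
from nav import *
status(B(.15,90,.095),22.3)"
```

```text
t: 10.0
ee_pos: [0.4725, 0.0996, 0.0969]
orientation: [0.586, -0.398, 0.396, -0.585]
wrist_force: [-1.0, 0.0, 1.0]
finger_gap: -0.0001
t 10.0 pos [0.4725 0.0996 0.0969] q7 [ 0.11  0.28 -0.44  2.08  0.16  0.81 -1.62] F [-1.  0.  1.] gap -0.0
axes x [ 0.37  -0.929 -0.002] y [-0.004  0.    -1.   ] z [ 0.929  0.37  -0.003]
base polar r 0.2340 ang 89.3
tgt [0.5017 0.0208 0.095 ] shift [ 0.21    0.0043 -0.0052]
turn az 22.3 [ 0.007 -0.02  -0.003]
turn az 202.3 [5.000e-03 6.264e+00 1.000e-02]
```

```bash
python3 -m handwheel '[[0.05,0,-0.002,0,-0.02,0,0],[0.09,0,-0.004,0,-0.02,0,0],[0.13,0,-0.005,0,-0.02,0,0],[0.165,0,-0.005,0,-0.02,0,0],[0.2,0,-0.005,0,-0.02,0,0]]'; python3 -m handwheel '[[0.012,0,0,0,0,0,0],[0.012,0,0,0,0,0,0]]'; python3 -c "
from nav import *
status(B(.15,90,.095),22.3)
from h import *
for n,(a,b,c_,e) in dict(scene=(220,100,420,290),top=(230,110,400,265)).items():
    p,d=cams.snapshot(n);cv2.imwrite('pics/'+n+'6.png',cv2.resize(p[b:e,a:c_],None,fx=3,fy=3))
"; python3 wq.py | grep top
```

```text
t: 10.62
ee_pos: [0.4991, 0.0393, 0.111]
orientation: [-0.588, 0.396, -0.387, 0.59]
wrist_force: [-36.5, 7.8, 91.3]
finger_gap: -0.0002
t: 10.88
ee_pos: [0.5048, 0.0196, 0.1007]
orientation: [-0.586, 0.393, -0.396, 0.588]
wrist_force: [-0.3, 0.2, -0.8]
finger_gap: 0.0005
t 10.875 pos [0.5048 0.0196 0.1007] q7 [ 0.23  0.31 -0.39  2.04  0.16  0.82 -1.44] F [-0.3  0.2 -0.8] gap 0.001
axes x [ 0.379 -0.925  0.002] y [ 0.005 -0.    -1.   ] z [0.925 0.379 0.004]
base polar r 0.1477 ang 89.0
tgt [0.5017 0.0208 0.095 ] shift [-0.0058  0.0143 -0.0063]
turn az 22.3 [-0.009 -0.001  0.004]
turn az 202.3 [-0.007  6.282 -0.014]
top [329. 155.] r 0.0978 a -20.1 q(deg mod45) 42.6
top [306. 165.] r 0.0976 a 25.3 q(deg mod45) 42.2
top [353. 164.] r 0.0972 a -65.5 q(deg mod45) 43.0
top [364. 187.] r 0.0969 a -110.5 q(deg mod45) 43.0
top [297. 188.] r 0.0977 a 68.2 q(deg mod45) 44.3
top [355. 211.] r 0.0981 a -155.5 q(deg mod45) 43.0
top [308. 212.] r 0.0982 a 115.2 q(deg mod45) 42.3
top [332. 221.] r 0.0985 a -200.5 q(deg mod45) 43.0
```

View pics/scene6.png

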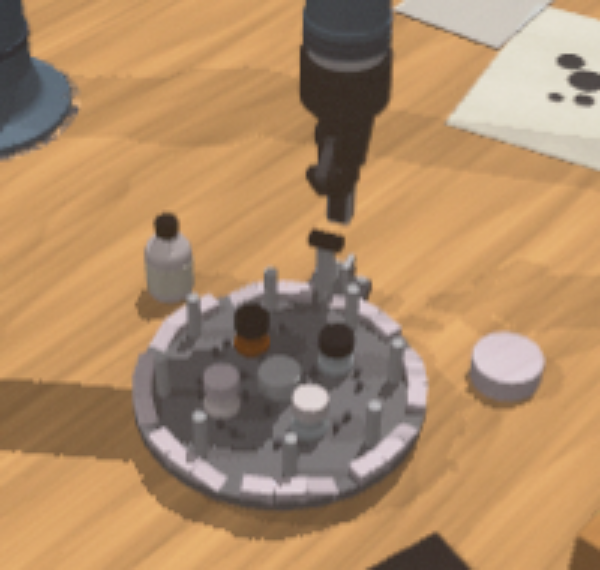

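The pawl tipped over, but the fingertip rode over the rising knob and the wrist force peaked at 91 N. That's under the limit but more than I wanted. I'll back off and check the seating.

```bash
python3 -m handwheel '[[-0.06,-0.03,0,0,0,0,0],[-0.12,-0.15,0,0,0,0,0],[-0.2,-0.25,0,0,0,0,0],[-0.3,-0.25,0,0,0,0,0],[-0.35,-0.25,0,0,0,0,0]]'; python3 -c "
from nav import *
status()
from h import *
for n,(a,b,c_,e) in dict(scene=(240,150,420,290),top=(250,110,400,265)).items():
    p,d=cams.snapshot(n);np.savez('pics/'+n+'7.npz',p=p,d=d);cv2.imwrite('pics/'+n+'7.png',cv2.resize(p[b:e,a:c_],None,fx=3.8,fy=3.8,interpolation=cv2.INTER_CUBIC))
    for nm,dd in (('before',np.load('pics/'+n+'0.npz')['d']),('now',d)):
        C=cloud(n,dd);h=(C[...,2]>.088)&(C[...,2]<.125)&(np.hypot(C[...,0]-.5146,C[...,1]+.0106)<.06)
        m=C[h];b=(m[:,:2]-c)@[-np.sin(yaw),np.cos(yaw)]
        print(n,nm,h.sum(),'px',np.argwhere(h).mean(0).round(2),'pos',m.mean(0).round(4),'radial %.4f %.4f'%(b.mean(),b.min()),'zmax',np.percentile(m[:,2],90).round(4))
"; python3 wq.py | grep top
```

```text
t: 11.7
ee_pos: [0.4475, 0.154, 0.1996]
orientation: [-0.588, 0.392, -0.392, 0.589]
wrist_force: [0.5, 0.5, -0.2]
finger_gap: 0.0004
t 11.7 pos [0.4475 0.154  0.1996] q7 [ 0.09  0.11 -0.53  2.02  0.07  1.02 -1.65] F [ 0.5  0.5 -0.2] gap 0.0
axes x [ 0.385 -0.923 -0.001] y [ 0.001  0.001 -1.   ] z [0.923 0.385 0.002]
base polar r 0.2939 ang 89.9
scene before 76 px [180.61 328.39] pos [ 0.5194 -0.0128  0.102 ] radial 0.1122 0.1064 zmax 0.1075
scene now 76 px [180.61 328.41] pos [ 0.5195 -0.0128  0.102 ] radial 0.1122 0.1058 zmax 0.1075
top before 60 px [201.02 292.87] pos [ 0.5146 -0.0106  0.1066] radial 0.1161 0.1082 zmax 0.1111
top now 60 px [201.02 292.87] pos [ 0.5146 -0.0106  0.1067] radial 0.1161 0.1083 zmax 0.1118
top [329. 155.] r 0.0974 a -20.2 q(deg mod45) 42.7
top [306. 165.] r 0.0976 a 25.3 q(deg mod45) 42.2
top [353. 164.] r 0.0972 a -65.5 q(deg mod45) 43.0
top [364. 187.] r 0.0969 a -110.5 q(deg mod45) 43.0
top [297. 189.] r 0.0985 a 69.9 q(deg mod45) 42.6
top [355. 211.] r 0.0981 a -155.5 q(deg mod45) 43.0
top [308. 212.] r 0.0982 a 115.2 q(deg mod45) 42.3
top [332. 221.] r 0.0985 a -200.5 q(deg mod45) 43.0
```

View pics/scene7.png

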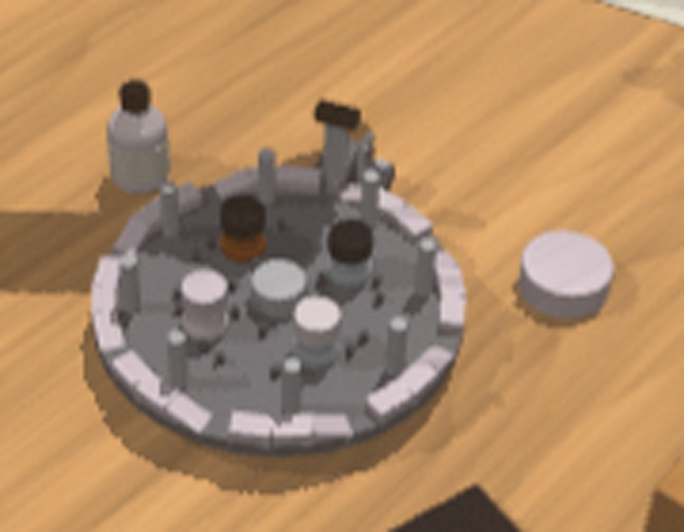

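View pics/top7.png

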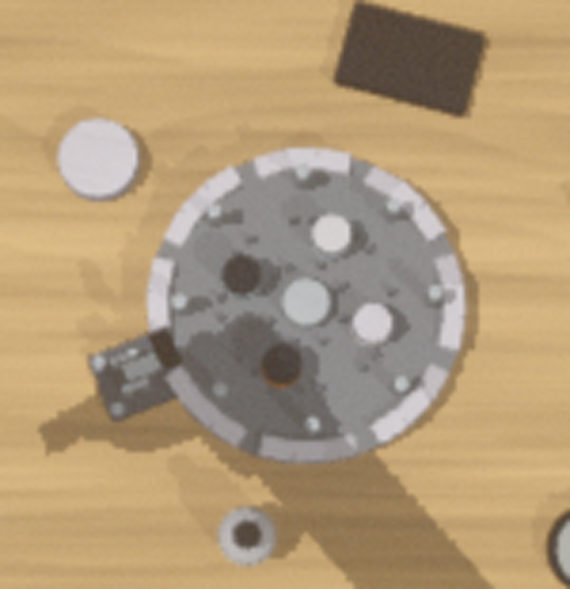

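The knob is at the same pixels as at the start, in both views, so the pawl is fully down. The wheel is at 42.7° (0.745 rad), the jars are upright, and the robot is well clear. I'll hand in.

```bash
python3 -c "
from station import job
print(job.close_job())"
```

```text
the job is handed in; nothing more can be done
None
```

The carousel is back one notch with the pawl dropped into the next notch, and I handed the job in at about 12 s on the robot clock. With the fingers shut, I swung the pawl up until it stayed. I then pushed one peg clockwise from about −0.02 rad to about 0.745 rad, and pushed the pawl back over from outside.

- **Pawl:** in both cameras the knob is back at its starting pixels to within 0.02 px, so the pawl is fully down.
- **Wheel:** the eight pegs agree on 42.2–43.0° (about 0.745 rad), inside the 0.70–0.80 range.
- **Jars and other objects:** all four jars are upright in their seats. The nearby tin, flask and ink pad look unmoved by eye. I did not measure them, and I did not check the brush, card block or magnifier after the start.
- **Force spike:** on the last push the fingertip was a little too high and caught the rising knob. The reading at the end of that push was 91 N upward (98 N in total), against the 120 N limit. I only read the force at the end of each move, so the true peak could have been higher. Nothing was visibly displaced, and the arm ended clear of everything.

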